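# Shut the coffee pod box by running the fingertips along its lids

## Robot

A 6-joint arm with a two-finger parallel gripper is mounted at the origin on a cart in front of the work surface, level with it; the furniture and walls round the work are solid. World frame = base frame: x ahead of the robot, y to its left, z up, the work surface at z = 0. Lengths are in m, angles in degrees, forces in N, time in s.
With the tool pointing down it reaches from about 0.325 to 0.875 m from the base axis. Payload 4.4 kg.
Tool frame: the origin (TCP) lies midway between the tips of the shut fingers; the grasp point (between the pads) lies 19 mm behind it; z points along the fingers, y is the line along which they close (so a half turn about z gives the same grasp; the last joint's range is limited). The gripper opens to 85 mm and grips with 20 to 120 N. Pads are 22 mm wide; open, the fingers measure 114 mm over their backs; the gripper's body (76 mm by 85 mm) begins 54 mm behind the grasp point. The pads swing forward as they close: fully open they stand 13 mm farther back than shut.
Start: joints at [61.564, 11.837, 88.321, -0, 79.842, -8.623], TCP at [0.195, 0.541, 0.231] pointing down, gripper open.
Joint ranges: [-156.59, 156.59], [-49.26, 127.26], [12.9, 141.05], [-63.56, 243.56], [4.71, 150.69], [-161.64, 161.64]. Speed limits (degrees/s): [159.86, 159.86, 180, 180, 180, 180].

## Interface

Orientations are given as a 3x3 rotation matrix whose columns are the frame's x, y, z axes.
In Python, from workcell import robot gives the robot as it stands.
- The arm moves only by the tool servo_tool, never from a script. Its arguments are lists of equal length, an entry for each row: "dr": the turn, a rotation vector about the tool's x, y, z each as a share of 60 degrees, from -1 to 1, a list of three; "delta_pos": the shift along the tool's x, y, z each as a share of 0.75 m, from -1 to 1, a list of three; "gripper": the opening, from 0 (shut) to 1 (fully open). A call has 1 to 12 rows; each row is the pose to reach, as a shift and turn from the pose commanded when the call began, along the tool's axes at that moment; what a row does not reach only later rows make up. A row lasts 1/10 s, in which the tool goes at most 50 mm and 8.59 degrees, less where a joint would pass 70% of its speed; a pose out of reach is approached as far as the arm can. A call with a number of a shift or a turn outside -1 to 1 is refused whole. A call with a gripper value outside its range is refused whole. The fingers move at their own pace and stop on an object; the grip force is fixed at half the most. Time passes only in rows, so rows that repeat a pose let the fingers close. It gives the time, the measured TCP pose, the force, the opening and the grip force at its end, in the units of the state.
- robot.observe(): the state, without advancing time (a new reading comes with each control period).
- robot.get_image(name): name is "scene" or "top" or "wrist"; returns a dict with "color" (420x560x3 uint8, red, green, blue), "fx", "fy", "cx", "cy" (pixels), "view" (4x4, takes a point from world to camera coordinates); the wrist camera has in their place "hand_eye" (4x4, takes a point from camera to tool coordinates, whose origin is the TCP and whose axes are the flange's). Camera axes: x right, y down, z forward; pixel columns grow to the right and rows downward; lengths in m; the calibration is good to about 2 mm. A picture is of the moment at which its call begins: read the wrist's pose just before it. There is no depth.
- robot.finish_job(): hands the job in; it is judged then, once.
Trained networks look in a picture, given as the dict that the camera call returned (one of the last four; its "shot" number tells which), for a name from the list of things; names that differ only in an ending like _2 or _b are one class to them, and where a whole thing is asked for, a point or a joint stands for the part that bears it (a point fixed in the world has none). Each returns a list of dicts, best first, with "confidence" (0 to 1); they miss things now and then, are a little off and sometimes report something else, mostly with a low value. They report only what shows in the picture. A call takes as long as a camera call.
- robot.search_frame(picture, target): "at" ([x, y, z] in m, in world coordinates, good to about 4 mm: the middle of the surface that is visible of it).
The state is a dict: "time": time; "joint_pos": joint angles; "dq": joint speeds; "joint_efforts": joint torques, N m; "ee_pos": TCP position; "tcp_rot": TCP orientation; "force": force on the tool from outside, world axes, zero at the start; "ft_torque": the same for the moment, N m; "grip_width": opening from 0.0 (shut) to 1.0 (fully open); "finger_force": force on a finger pad.
Only numpy, scipy, OpenCV 4.12 (cv2) and the standard library are available. Lean on these libraries where they do the work, as an engineer would, in place of code of your own. Each camera call takes 0.05 s, during which the arm holds its last target. There are 200 camera calls.

## Task

The coffee pod box has been left with its four flip lids leaning open. Run your fingertips lightly along the row, beginning behind the first lid at its hinge side and moving towards the other end, so that the lids fold over and lie shut flat one after another, in one low pass without raising your hand well clear of the row in between. Be gentle, do not pick up or shift the box, and leave the crockery and tins around it where they stand.

Things in the scene. Friction and masses are not known exactly. Their poses are not given: they have to be found in the camera images.
- pod_box: grey open box with four compartments holding foil coffee pods, 212 mm long (its y axis), 78 mm wide (x), 50 mm high without lids, 53 mm to the tops of the shut lids; loose, about 1.1 kg, on rubber feet; a strong sideways push slides it. Origin at the centre of its underside; z up. The lids' row runs from +y (row_start) to -y (row_end).
- row_start (a point): point on the box's centre line at the +y end of the row, above the hinge of lid 1, at the height of the shut lids' tops (53 mm above the underside). The open lid 1 leans out up to 25 mm beyond it
- row_end (a point): point on the box's centre line at the -y end of the row, just past the free edge of lid 4 when shut, at the height of the shut lids' tops; 208 mm from row_start
- lid1 (a joint): flip lid 1 from row_start (copper inlay), white plate 48 mm along the row, 76 mm across, 3 mm thick. 0 rad = shut flat, 1.57 = upright, up to 2.1 = leaning back towards row_start. Its hinge is its edge nearer row_start, 0 mm from row_start, 50 mm above the box's underside. Stiff hinge: it stays where left, does not fall shut; about 1 N at its free half moves it, but a push low down by the hinge jams. Lids pass one another freely.
- lid2 (a joint): flip lid 2 from row_start (green inlay), white plate 48 mm along the row, 76 mm across, 3 mm thick. 0 rad = shut flat, 1.57 = upright, up to 2.1 = leaning back towards row_start. Its hinge is its edge nearer row_start, 52 mm from row_start, 50 mm above the box's underside. Stiff hinge: it stays where left, does not fall shut; about 1 N at its free half moves it, but a push low down by the hinge jams. Lids pass one another freely.
- lid3 (a joint): flip lid 3 from row_start (brass inlay), white plate 48 mm along the row, 76 mm across, 3 mm thick. 0 rad = shut flat, 1.57 = upright, up to 2.1 = leaning back towards row_start. Its hinge is its edge nearer row_start, 104 mm from row_start, 50 mm above the box's underside. Stiff hinge: it stays where left, does not fall shut; about 1 N at its free half moves it, but a push low down by the hinge jams. Lids pass one another freely.
- lid4 (a joint): flip lid 4 from row_start (blue inlay), white plate 48 mm along the row, 76 mm across, 3 mm thick. 0 rad = shut flat, 1.57 = upright, up to 2.1 = leaning back towards row_start. Its hinge is its edge nearer row_start, 156 mm from row_start, 50 mm above the box's underside. Stiff hinge: it stays where left, does not fall shut; about 1 N at its free half moves it, but a push low down by the hinge jams. Lids pass one another freely.
- pump_handle (a point): obstacle, not part of the job: the low end of the lever rod of the fixed copper-coloured hand pump to the right of the work. The rod rises from this point 200 mm away from the robot and 570 mm up. The pump stands 250 mm beyond it; its spout reaches to 220 mm left of this point (+y), 200 to 270 mm up. An arm coming from its right must pass on the robot's side of the rod
- tin_mug: bystander: grey tin mug with handle, 68x95x68 mm, loose; origin at the centre of its underside
- egg_cup: bystander: white egg cup, 46 mm wide, 59 mm high, loose; origin at the centre of its underside
- yellow_tin: bystander: yellow round tin with grey lid, 52 mm wide, 78 mm high, loose; origin at the centre of its underside
- red_tin: bystander: red round tin with grey lid, 47 mm wide, 66 mm high, loose; origin at the centre of its underside
- mustard_pot: bystander: tan stoneware pot with knobbed lid, 64 mm wide, 80 mm high, loose; origin at the centre of its underside
- pepper_shaker: bystander: grey metal shaker, 46 mm wide, 82 mm high, loose; origin at the centre of its underside

How it is judged:
By the outcome, as a careful person would: the job done as asked, in the order asked, and still so for the second after the job is handed in, with the robot touching nothing.
It also fails if it takes over 43 s, if anything falls off the work surface, if the arm or the gripper's body presses on something with over 40 N, if the wrist force passes 120 N, or if a joint passes its speed limit or range.

## Working session

There is one attempt and no reset: what is moved stays moved. The work goes in short steps, Python scripts to look and compute and a tool call to move; the robot and the scene stay as the last step left them, time stands still between calls to the robot, and variables do not carry over. Pictures are saved under pics/ and viewed, at most 10 in all, crops included, and the job is handed in when it is done.

Besides the shell and the picture viewer there is one more tool, called in YAML: its name, and indented under it one key for each argument. servo_tool: Moves the arm, as the interface text tells. Shift numbers are shares of 0.75 m and turn numbers shares of 60 degrees, none past 1 either way. Its arguments: {"type":"object","properties":{"dr":{"type":"array","items":{"type":"array","items":{"type":"number"}}},"delta_pos":{"type":"array","items":{"type":"array","items":{"type":"number"}}},"gripper":{"type":"array","items":{"type":"number"}}},"required":["dr","delta_pos","gripper"]}

```bash
mkdir -p pics
cat > h.py <<'E'
import numpy as np, cv2
from workcell import robot
np.set_printoptions(precision=4,suppress=True)
def save(p,n): cv2.imwrite(f'pics/{n}.png',p['color'][:,:,::-1])
def proj(p,X):
    X=np.atleast_2d(X); c=X@p['view'][:3,:3].T+p['view'][:3,3]
    return np.c_[p['fx']*c[:,0]/c[:,2]+p['cx'],p['fy']*c[:,1]/c[:,2]+p['cy']]
def ray(p,u,v,z):
    R=p['view'][:3,:3];t=p['view'][:3,3];o=-R.T@t
    d=R.T@np.array([(u-p['cx'])/p['fx'],(v-p['cy'])/p['fy'],1]);return o+d*(z-o[2])/d[2]
E
python3 - <<'E'
from h import *
for n in['scene','top']:
    p=robot.get_image(n);save(p,n+'0');R=p['view'][:3,:3];print(n,-R.T@p['view'][:3,3],p['fx'])
    for t in['pod_box','lid1','lid2','lid3','lid4','row_start','row_end','pump_handle','tin_mug','egg_cup','yellow_tin','red_tin','mustard_pot','pepper_shaker']:
        r=robot.search_frame(p,t)
        for q in r[:2]: print(t,np.array(q['at']),round(q['confidence'],2),proj(p,q['at'])[0].round())
s=robot.observe();print(s['ee_pos'],s['tcp_rot'],s['time'],s['force'])
E
```

```text
scene [-0.0975 -0.7814  0.9708] 466.8016363460998
pod_box [0.4877 0.035  0.0538] 0.97 [259. 213.]
pod_box [0.4986 0.043  0.0753] 0.66 [260. 205.]
lid1 [0.4988 0.0421 0.0748] 0.87 [261. 205.]
lid1 [0.4777 0.1417 0.0783] 0.75 [235. 190.]
lid2 [0.4988 0.0421 0.0748] 0.87 [261. 205.]
lid2 [0.4777 0.1417 0.0783] 0.75 [235. 190.]
lid3 [0.4988 0.0421 0.0748] 0.87 [261. 205.]
lid3 [0.4777 0.1417 0.0783] 0.75 [235. 190.]
lid4 [0.4988 0.0421 0.0748] 0.87 [261. 205.]
lid4 [0.4777 0.1417 0.0783] 0.75 [235. 190.]
row_start [0.4906 0.0381 0.0524] 0.84 [259. 213.]
row_start [0.6166 0.1025 0.0439] 0.47 [279. 187.]
row_end [0.4895 0.034  0.0495] 0.71 [260. 214.]Traceback (most recent call last):
  File "<stdin>", line 5, in <module>
ValueError: it knows: egg_cup, lid, mustard_pot, pepper_shaker, pod_box, red_tin, row_end, row_start, tin_mug, yellow_tin
```

Run:
```python
from h import *
for n in['scene','top']:
    p=robot.get_image(n);save(p,n+'0');R=p['view'][:3,:3];print(n,-R.T@p['view'][:3,3],p['fx'])
    for t in['pod_box','lid','tin_mug','egg_cup','yellow_tin','red_tin','mustard_pot','pepper_shaker']:
        r=robot.search_frame(p,t)
        for q in r[:(5 if t=='lid' else 1)]: print(t,np.array(q['at']),round(q['confidence'],2),proj(p,q['at'])[0].round())
s=robot.observe();print(s['ee_pos'],s['tcp_rot'],s['time'],s['force'])
```

```text
scene [-0.0975 -0.7814  0.9708] 466.8016363460998
pod_box [0.4885 0.0407 0.0507] 0.71 [258. 213.]
lid [0.4779 0.1433 0.0783] 0.85 [235. 189.]
lid [0.4987 0.0492 0.0767] 0.83 [259. 203.]
lid [0.4878 0.0963 0.0835] 0.53 [246. 195.]
lid [ 0.5122 -0.0107  0.0738] 0.53 [275. 213.]
tin_mug [0.6132 0.1055 0.0477] 0.95 [278. 186.]
egg_cup [0.3869 0.0067 0.0407] 0.61 [236. 237.]
yellow_tin [0.631  0.4431 0.0528] 0.65 [223. 136.]
red_tin [0.4449 0.4044 0.0497] 0.52 [183. 160.]
pepper_shaker [ 0.3901 -0.2697  0.0622] 0.91 [301. 294.]
top [0.2571 0.0201 1.5025] 465.85072112629734
pod_box [0.4999 0.0362 0.0336] 0.65 [268. 233.]
lid [0.4835 0.1437 0.0769] 0.7 [233. 239.]
lid [0.5005 0.0478 0.0757] 0.57 [264. 231.]
lid [0.4876 0.0922 0.0784] 0.43 [250. 236.]
tin_mug [0.6228 0.1107 0.0084] 0.86 [243. 199.]
egg_cup [0.3858 0.0044 0.0371] 0.71 [281. 268.]
yellow_tin [0.6289 0.451  0.0773] 0.82 [133. 201.]
red_tin [0.4443 0.4045 0.0622] 0.61 [151. 259.]
mustard_pot [ 0.7239 -0.2341  0.0605] 0.8 [346. 157.]
pepper_shaker [ 0.4005 -0.254   0.0785] 0.65 [365. 255.]
[0.1949 0.5409 0.2313] [[-0.9408  0.339  -0.    ]
 [ 0.339   0.9408 -0.    ]
 [ 0.     -0.     -1.    ]] 1.3 [ 0.656   0.4734 -0.3769]
```

View pics/scene0.png

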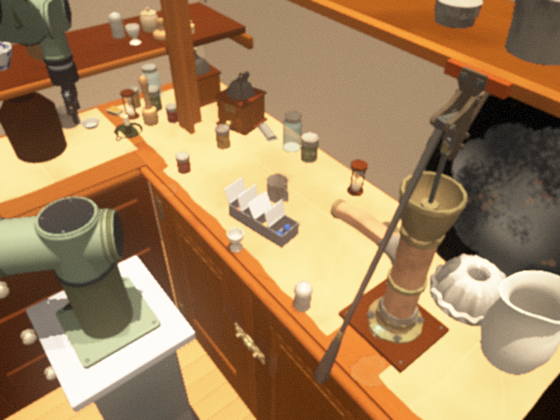

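View pics/top0.png

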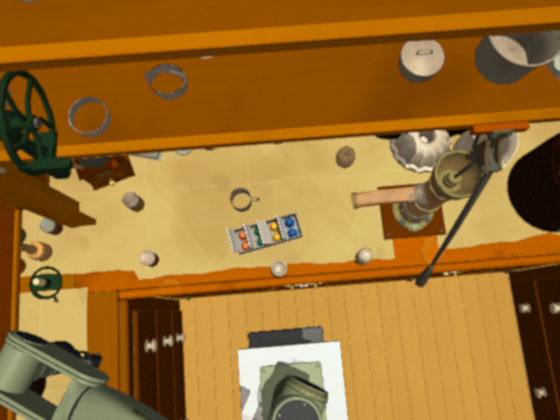

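The scene view shows the box at about (262,212), with its lids open and the mug behind it. The egg cup is in front of it at (236,238). In the top view the row runs from (232,240) to (298,228), and the pump is to the right. I'll zoom in to fit the box.

Run:
```python
from h import *
a=robot.get_image('top');b=robot.get_image('scene')
A=cv2.resize(a['color'][205:260,220:310],None,fx=7,fy=7,interpolation=cv2.INTER_CUBIC)
B=cv2.resize(b['color'][170:255,215:310],None,fx=7,fy=7,interpolation=cv2.INTER_CUBIC)
save({'color':A},'topc');save({'color':B},'scenec')
```

```text
(no output)
```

View pics/topc.png

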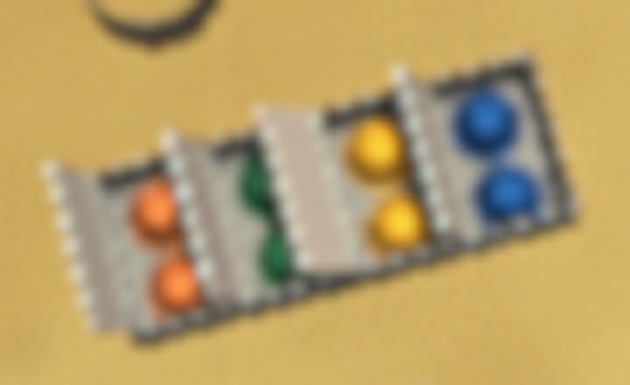

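View pics/scenec.png

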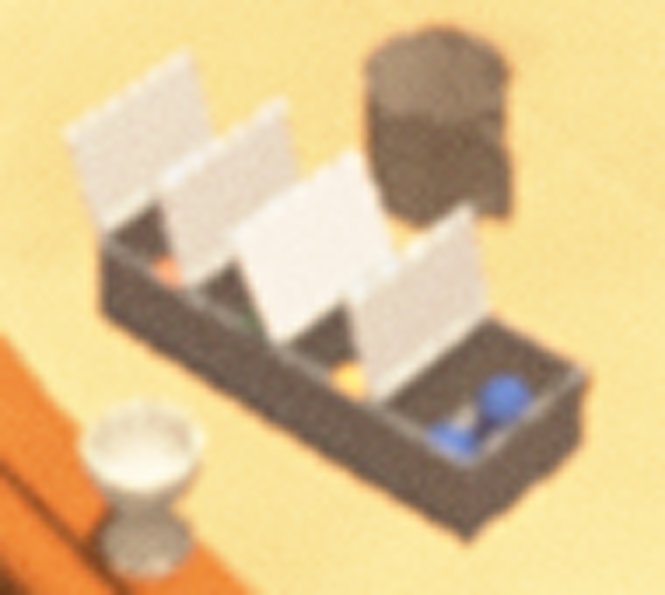

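The crops give clear rim corners: top crop (530,62), (575,215) and (140,340), scene crop (103,237), (470,462) and (585,370). I'll fit the box pose and lid angles from these.

```bash
cat > fit.py <<'E'
from h import *
from scipy.optimize import least_squares
a=robot.get_image('top');b=robot.get_image('scene')
T=lambda x,y:((x+.5)/7-.5+220,(y+.5)/7-.5+205)
S=lambda x,y:((x+.5)/7-.5+215,(y+.5)/7-.5+170)
hx,hy=.039,.106
# local corner (x far=+), pix
obs=[(a,(hx,-hy,.05),T(530,62)),(a,(-hx,-hy,.05),T(575,215)),(a,(-hx,hy,.05),T(140,340)),
(b,(-hx,hy,.05),S(103,237)),(b,(-hx,-hy,.05),S(470,462)),(b,(hx,-hy,.05),S(585,370)),(b,(-hx,-hy,0),S(468,540)),(b,(-hx,hy,0),S(102,313))]
# lid free-edge corners: lid i, side
lids=[(a,0,1,T(50,165)),(a,0,-1,T(93,325)),(a,1,1,T(170,137)),(a,1,-1,T(208,300)),(a,2,1,T(263,112)),(a,2,-1,T(300,270)),(a,3,1,T(400,72)),(a,3,-1,T(440,235)),
(b,0,-1,S(70,132)),(b,0,1,S(182,55)),(b,1,-1,S(163,187)),(b,1,1,S(283,102)),(b,2,-1,S(240,238)),(b,2,1,S(352,155)),(b,3,-1,S(350,297)),(b,3,1,S(470,212))]
def W(p,L):
    c,s=np.cos(p[2]),np.sin(p[2]);return np.array([p[0]+c*L[0]-s*L[1],p[1]+s*L[0]+c*L[1],L[2]])
def res(p):
    r=[proj(c,W(p,L))[0]-u for c,L,u in obs]
    for c,i,s,u in lids:
        q=p[3+i];y=.104-.052*i-.048*np.cos(q);z=.0515+.048*np.sin(q)
        r.append(proj(c,W(p,(s*.038,y,z)))[0]-u)
    return np.ravel(r)
f=least_squares(res,[.49,.04,-.2,2,2,2,2],loss='soft_l1')
p=f.x;print(p,np.degrees(p[2:]));print(res(p).reshape(-1,2).round(1).tolist())
for y in(.16,.14,.104,-.104,-.13):print(y,W(p,(0,y,.053)))
E
python3 fit.py
```

```text
[0.5011 0.0366 0.1894 1.8818 1.8439 2.0807 1.829 ] [ 10.8511 107.8202 105.6492 119.2145 104.7963]
[[1.3, -2.1], [1.7, -0.6], [-1.2, -0.5], [-1.9, -0.6], [-0.5, 0.6], [0.7, -0.7], [-0.5, 1.8], [-0.7, 0.8], [0.0, -0.4], [0.0, 0.6], [-0.2, -1.1], [0.8, -0.6], [-0.3, -0.8], [0.9, 0.2], [-0.1, -0.8], [0.8, -0.5], [-1.0, 0.2], [1.1, -0.7], [-1.2, 0.1], [-0.3, -0.1], [-1.7, 0.2], [0.2, -0.7], [-1.0, 0.6], [-0.3, -0.7]]
0.16 [0.4709 0.1937 0.053 ]
0.14 [0.4747 0.1741 0.053 ]
0.104 [0.4815 0.1387 0.053 ]
-0.104 [ 0.5206 -0.0655  0.053 ]
-0.13 [ 0.5255 -0.0911  0.053 ]
```

Run:
```python
from h import *
s=robot.observe();R=np.array(s['tcp_rot'])
yaw=np.radians(10.85);t=np.array([0.469,0.2035,.15])  # local y=.17
print((R.T@(t-s['ee_pos']))/.75)
```

```text
[-0.4964 -0.2994  0.1084]
```

servo_tool:
  dr:
    - [0, 0, 0.99]
    - [0, 0, 0.99]
    - [0, 0, 0.99]
    - [0, 0, 0.99]
    - [0, 0, 0.99]
    - [0, 0, 0.99]
    - [0, 0, 0.99]
    - [0, 0, 0.99]
    - [0, 0, 0.99]
    - [0, 0, 0.99]
    - [0, 0, 0.99]
    - [0, 0, 0.99]
  delta_pos:
    - [-0.496, -0.299, 0.108]
    - [-0.496, -0.299, 0.108]
    - [-0.496, -0.299, 0.108]
    - [-0.496, -0.299, 0.108]
    - [-0.496, -0.299, 0.108]
    - [-0.496, -0.299, 0.108]
    - [-0.496, -0.299, 0.108]
    - [-0.496, -0.299, 0.108]
    - [-0.496, -0.299, 0.108]
    - [-0.496, -0.299, 0.108]
    - [-0.496, -0.299, 0.108]
    - [-0.496, -0.299, 0.108]
  gripper: [0, 0, 0, 0, 0, 0, 0, 0, 0, 0, 0, 0]

```text
time: 2.7
ee_pos: [0.4683, 0.2047, 0.1504]
tcp_rot: [[-0.188, 0.982, -0.0], [0.982, 0.188, 0.0], [0.001, -0.0, -1.0]]
force: [-0.7, -0.3, 0.4]
grip_width: -0.0
finger_force: 0.0
```

Run:
```python
from h import *
s=robot.observe();print(s['time'],s['ee_pos'],s['tcp_rot'],s['force'],s['joint_pos'],s['grip_width'])
p=robot.get_image('wrist');save(p,'w1');print(np.array(p['hand_eye']),p['fx'],p['cx'],p['cy'])
b=robot.get_image('scene')
save({'color':cv2.resize(b['color'][120:270,150:350],None,fx=4,fy=4,interpolation=cv2.INTER_CUBIC)},'s1')
```

```text
2.7 [0.4683 0.2047 0.1504] [[-0.1879  0.9822 -0.0003]
 [ 0.9822  0.1879  0.0005]
 [ 0.0005 -0.0002 -1.    ]] [-0.7381 -0.2978  0.4215] [ 13.8781   8.9067 101.9504   0.0321  69.1555   3.0346] -7.603108562069293e-05
[[ 0.0002 -0.9537 -0.3009  0.0773]
 [ 1.      0.      0.0005  0.0006]
 [-0.0005 -0.3009  0.9537 -0.1426]
 [ 0.      0.      0.      1.    ]] 349.91633309954307 279.77893278516734 208.18505606893663
```

View pics/w1.png

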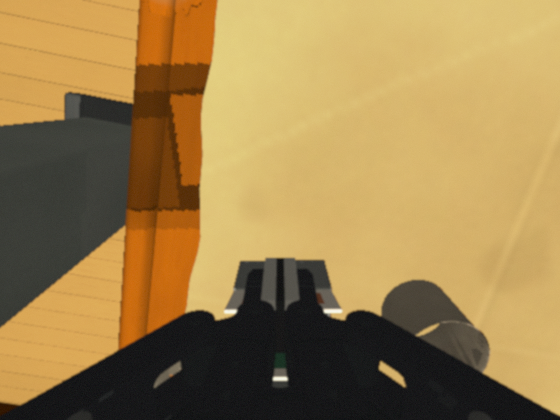

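The wrist view shows the shut fingers near (281,270). Lid 1's edge sits symmetrically behind them, from (228,308) to (340,308), so the sideways centring is good. I'll check this against the fitted pose.

Run:
```python
from h import *
s=robot.observe();p=robot.get_image('wrist')
M=np.eye(4);M[:3,:3]=s['tcp_rot'];M[:3,3]=s['ee_pos'];p['view']=np.linalg.inv(M@p['hand_eye'])
P=[.5011,.0366,.1894]
def W(L):
    c,q=np.cos(P[2]),np.sin(P[2]);return np.array([P[0]+c*L[0]-q*L[1],P[1]+q*L[0]+c*L[1],L[2]])
for n,L in dict(free_l=(-.038,.1187,.097),free_r=(.038,.1187,.097),rim_l=(-.039,.106,.05),rim_r=(.039,.106,.05),bot_l=(-.039,.106,0),bot_r=(.039,.106,0)).items(): print(n,proj(p,W(L))[0])
print('tcp',proj(p,s['ee_pos'])[0])
c,q=np.cos(P[2]),np.sin(P[2]);d=np.array(s['ee_pos'])-[P[0],P[1],0];print('tcp local',c*d[0]+q*d[1],-q*d[0]+c*d[1])
for i in[(228,308),(340,308)]:
  w=ray(p,*i,.097);d=w-[P[0],P[1],0];print(c*d[0]+q*d[1],-q*d[0]+c*d[1])
save({'color':cv2.resize(p['color'][240:330,210:350],None,fx=5,fy=5)},'w1c')
```

```text
free_l [220.6925 309.1435]
free_r [338.2248 309.2104]
rim_l [229.8115 288.7116]
rim_r [329.0928 288.7744]
bot_l [237.1575 260.5027]
bot_r [321.7627 260.5635]
tcp [278.217  275.9903]
tcp local -0.0006130014695498176 0.17170021246344477
-0.03323933074958587 0.11955483194342789
0.03910054481722426 0.1196026037216983
```

View pics/w1c.png

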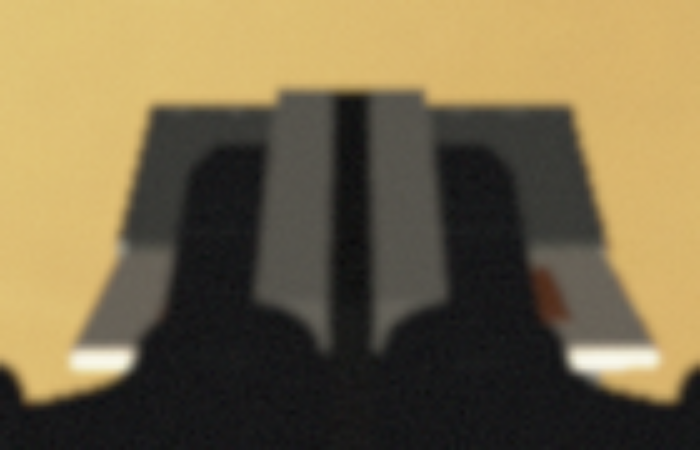

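The pose matches the wrist picture to about 2 mm. I'll start the pass by coming in low behind lid 1 and bringing it upright.

servo_tool:
  dr:
    - [0, 0, 0]
    - [0, 0, 0]
    - [0, 0, 0]
    - [0, 0, 0]
    - [0, 0, 0]
    - [0, 0, 0]
    - [0, 0, 0]
    - [0, 0, 0]
    - [0, 0, 0]
    - [0, 0, 0]
    - [0, 0, 0]
    - [0, 0, 0]
  delta_pos:
    - [-0.006, 0.002, 0.027]
    - [-0.011, 0.003, 0.056]
    - [-0.019, 0.003, 0.077]
    - [-0.027, 0.003, 0.084]
    - [-0.035, 0.003, 0.085]
    - [-0.043, 0.003, 0.085]
    - [-0.05, 0.003, 0.085]
    - [-0.055, 0.003, 0.085]
    - [-0.061, 0.003, 0.085]
    - [-0.066, 0.003, 0.085]
    - [-0.071, 0.003, 0.085]
    - [-0.074, 0.003, 0.085]
  gripper: [0, 0, 0, 0, 0, 0, 0, 0, 0, 0, 0, 0]

```text
time: 4.05
ee_pos: [0.4816, 0.1495, 0.0866]
tcp_rot: [[-0.187, 0.982, 0.0], [0.982, 0.187, 0.0], [-0.0, 0.0, -1.0]]
force: [-0.3, 0.5, -0.2]
grip_width: -0.002
finger_force: 0.1
```

servo_tool:
  dr:
    - [0, 0, 0]
    - [0, 0, 0]
    - [0, 0, 0]
    - [0, 0, 0]
    - [0, 0, 0]
    - [0, 0, 0]
    - [0, 0, 0]
    - [0, 0, 0]
    - [0, 0, 0]
    - [0, 0, 0]
    - [0, 0, 0]
    - [0, 0, 0]
  delta_pos:
    - [-0.008, 0, 0.001]
    - [-0.016, 0, 0.003]
    - [-0.024, 0, 0.008]
    - [-0.031, 0, 0.013]
    - [-0.037, 0, 0.02]
    - [-0.043, 0, 0.028]
    - [-0.047, 0, 0.035]
    - [-0.049, 0, 0.04]
    - [-0.051, 0, 0.043]
    - [-0.051, 0, 0.044]
    - [-0.051, 0, 0.044]
    - [-0.051, 0, 0.044]
  gripper: [0, 0, 0, 0, 0, 0, 0, 0, 0, 0, 0, 0]

```text
time: 5.25
ee_pos: [0.4888, 0.1123, 0.0537]
tcp_rot: [[-0.187, 0.982, 0.0], [0.982, 0.187, 0.0], [-0.0, 0.0, -1.0]]
force: [-0.3, -0.3, -0.1]
grip_width: -0.002
finger_force: 0.0
```

Run:
```python
from h import *
s=robot.observe();print(s['time'],s['ee_pos'],s['force'])
b=robot.get_image('scene')
save({'color':cv2.resize(b['color'][170:255,215:310],None,fx=7,fy=7,interpolation=cv2.INTER_CUBIC)},'s2')
```

```text
5.25 [0.4888 0.1123 0.0537] [-0.2841 -0.2998 -0.0868]
```

View pics/s2.png

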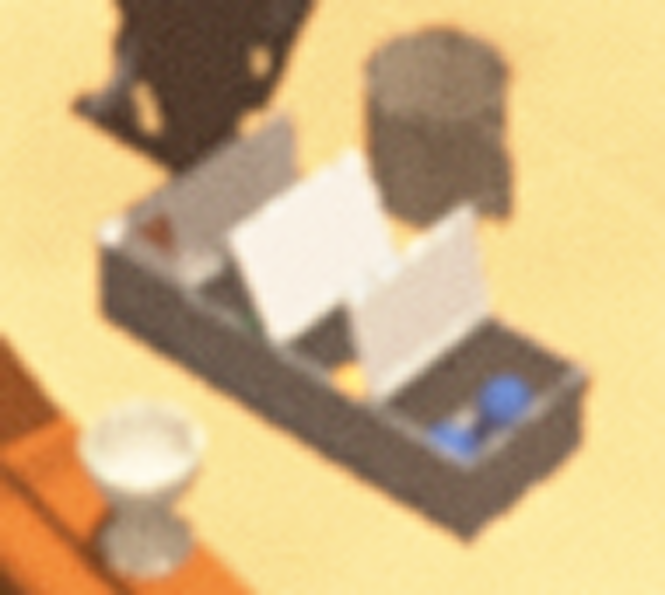

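Lid 1 lies flat, with its copper inlay at crop (160,235), and the box hasn't moved. I'll press slightly more and check the force.

servo_tool:
  dr:
    - [0, 0, 0]
    - [0, 0, 0]
    - [0, 0, 0]
  delta_pos:
    - [0, 0, 0.001]
    - [0, 0, 0.002]
    - [0, 0, 0.002]
  gripper: [0, 0, 0]

```text
time: 5.6
ee_pos: [0.489, 0.1123, 0.053]
tcp_rot: [[-0.187, 0.982, 0.0], [0.982, 0.187, 0.0], [-0.0, 0.0, -1.0]]
force: [-0.8, -1.2, 6.4]
grip_width: 0.004
finger_force: 3.0
```

servo_tool:
  dr:
    - [0, 0, 0]
    - [0, 0, 0]
    - [0, 0, 0]
    - [0, 0, 0]
    - [0, 0, 0]
    - [0, 0, 0]
    - [0, 0, 0]
    - [0, 0, 0]
    - [0, 0, 0]
    - [0, 0, 0]
    - [0, 0, 0]
    - [0, 0, 0]
  delta_pos:
    - [0, 0, -0.011]
    - [-0.001, 0, -0.024]
    - [-0.004, 0, -0.036]
    - [-0.008, 0, -0.044]
    - [-0.013, 0, -0.046]
    - [-0.019, 0, -0.046]
    - [-0.027, 0, -0.044]
    - [-0.035, 0, -0.043]
    - [-0.043, 0, -0.038]
    - [-0.049, 0, -0.032]
    - [-0.056, 0, -0.026]
    - [-0.061, 0, -0.018]
  gripper: [0, 0, 0, 0, 0, 0, 0, 0, 0, 0, 0, 0]

```text
time: 6.8
ee_pos: [0.4972, 0.0669, 0.065]
tcp_rot: [[-0.187, 0.982, -0.0], [0.982, 0.187, 0.0], [0.0, -0.0, -1.0]]
force: [-0.8, 1.2, 0.4]
grip_width: -0.002
finger_force: 0.4
```

servo_tool:
  dr:
    - [0, 0, 0]
    - [0, 0, 0]
    - [0, 0, 0]
    - [0, 0, 0]
    - [0, 0, 0]
    - [0, 0, 0]
    - [0, 0, 0]
  delta_pos:
    - [-0.004, 0, 0.007]
    - [-0.007, 0, 0.012]
    - [-0.008, 0, 0.015]
    - [-0.008, 0, 0.016]
    - [-0.008, 0, 0.017]
    - [-0.008, 0, 0.018]
    - [-0.008, 0, 0.018]
  gripper: [0, 0, 0, 0, 0, 0, 0]

```text
time: 7.5
ee_pos: [0.4982, 0.0613, 0.053]
tcp_rot: [[-0.188, 0.982, -0.001], [0.982, 0.188, -0.001], [-0.0, -0.001, -1.0]]
force: [-3.7, -1.1, 6.9]
grip_width: 0.001
finger_force: 3.4
```

servo_tool:
  dr:
    - [0, 0, 0]
    - [0, 0, 0]
    - [0, 0, 0]
    - [0, 0, 0]
    - [0, 0, 0]
    - [0, 0, 0]
    - [0, 0, 0]
    - [0, 0, 0]
    - [0, 0, 0]
    - [0, 0, 0]
    - [0, 0, 0]
    - [0, 0, 0]
  delta_pos:
    - [0, 0, -0.011]
    - [-0.001, 0, -0.024]
    - [-0.004, 0, -0.036]
    - [-0.008, 0, -0.044]
    - [-0.013, 0, -0.046]
    - [-0.019, 0, -0.046]
    - [-0.027, 0, -0.044]
    - [-0.035, 0, -0.043]
    - [-0.043, 0, -0.038]
    - [-0.049, 0, -0.032]
    - [-0.056, 0, -0.026]
    - [-0.061, 0, -0.018]
  gripper: [0, 0, 0, 0, 0, 0, 0, 0, 0, 0, 0, 0]

```text
time: 8.7
ee_pos: [0.5069, 0.016, 0.065]
tcp_rot: [[-0.187, 0.982, -0.0], [0.982, 0.187, 0.0], [0.0, -0.0, -1.0]]
force: [0.2, 1.2, 1.0]
grip_width: -0.005
finger_force: 0.4
```

servo_tool:
  dr:
    - [0, 0, 0]
    - [0, 0, 0]
    - [0, 0, 0]
    - [0, 0, 0]
    - [0, 0, 0]
    - [0, 0, 0]
    - [0, 0, 0]
  delta_pos:
    - [-0.004, 0, 0.007]
    - [-0.007, 0, 0.012]
    - [-0.008, 0, 0.015]
    - [-0.008, 0, 0.016]
    - [-0.008, 0, 0.017]
    - [-0.008, 0, 0.018]
    - [-0.008, 0, 0.018]
  gripper: [0, 0, 0, 0, 0, 0, 0]

```text
time: 9.4
ee_pos: [0.5079, 0.0105, 0.053]
tcp_rot: [[-0.188, 0.982, -0.001], [0.982, 0.188, -0.0], [-0.0, -0.001, -1.0]]
force: [-3.7, -0.3, 5.7]
grip_width: 0.001
finger_force: 3.2
```

Run:
```python
from h import *
b=robot.get_image('scene')
save({'color':cv2.resize(b['color'][170:255,215:310],None,fx=7,fy=7,interpolation=cv2.INTER_CUBIC)},'s3')
```

```text
(no output)
```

View pics/s3.png

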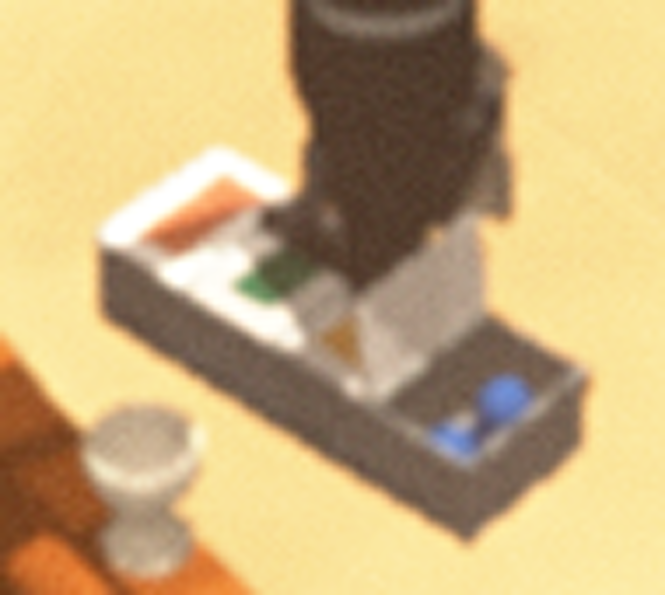

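Lids 1–3 are flat (inlays at (205,210), (272,275) and (345,340)), and the box is still in place. Now lid 4.

servo_tool:
  dr:
    - [0, 0, 0]
    - [0, 0, 0]
    - [0, 0, 0]
    - [0, 0, 0]
    - [0, 0, 0]
    - [0, 0, 0]
    - [0, 0, 0]
    - [0, 0, 0]
    - [0, 0, 0]
    - [0, 0, 0]
    - [0, 0, 0]
    - [0, 0, 0]
  delta_pos:
    - [0, 0, -0.011]
    - [-0.001, 0, -0.024]
    - [-0.004, 0, -0.036]
    - [-0.008, 0, -0.044]
    - [-0.013, 0, -0.046]
    - [-0.019, 0, -0.046]
    - [-0.027, 0, -0.044]
    - [-0.035, 0, -0.043]
    - [-0.043, 0, -0.038]
    - [-0.049, 0, -0.032]
    - [-0.056, 0, -0.026]
    - [-0.061, 0, -0.018]
  gripper: [0, 0, 0, 0, 0, 0, 0, 0, 0, 0, 0, 0]

```text
time: 10.65
ee_pos: [0.5166, -0.0349, 0.065]
tcp_rot: [[-0.187, 0.982, -0.0], [0.982, 0.187, -0.0], [0.0, -0.0, -1.0]]
force: [0.5, -0.1, -0.1]
grip_width: 0.004
finger_force: 0.1
```

servo_tool:
  dr:
    - [0, 0, 0]
    - [0, 0, 0]
    - [0, 0, 0]
    - [0, 0, 0]
    - [0, 0, 0]
    - [0, 0, 0]
    - [0, 0, 0]
  delta_pos:
    - [-0.004, 0, 0.007]
    - [-0.007, 0, 0.012]
    - [-0.008, 0, 0.015]
    - [-0.008, 0, 0.016]
    - [-0.008, 0, 0.017]
    - [-0.008, 0, 0.018]
    - [-0.008, 0, 0.018]
  gripper: [0, 0, 0, 0, 0, 0, 0]

```text
time: 11.35
ee_pos: [0.5177, -0.0403, 0.053]
tcp_rot: [[-0.188, 0.982, -0.0], [0.982, 0.188, -0.0], [-0.0, -0.0, -1.0]]
force: [-2.4, -0.6, 5.3]
grip_width: -0.001
finger_force: 3.0
```

All four lids have been pressed. I'll finish just past the row end, then lift clear.

servo_tool:
  dr:
    - [0, 0, 0]
    - [0, 0, 0]
    - [0, 0, 0]
    - [0, 0, 0]
    - [0, 0, 0]
    - [0, 0, 0]
    - [0, 0, 0]
    - [0, 0, 0]
    - [0, 0, 0]
    - [0, 0, 0]
    - [0, 0, 0]
    - [0, 0, 0]
  delta_pos:
    - [0, 0, -0.004]
    - [-0.01, 0, -0.006]
    - [-0.02, 0, -0.006]
    - [-0.03, 0, -0.006]
    - [-0.04, 0, -0.007]
    - [-0.045, 0, -0.02]
    - [-0.045, 0, -0.04]
    - [-0.045, 0, -0.07]
    - [-0.045, 0, -0.1]
    - [-0.045, 0, -0.12]
    - [-0.045, 0, -0.12]
    - [-0.045, 0, -0.12]
  gripper: [0, 0, 0, 0, 0, 0, 0, 0, 0, 0, 0, 0]

```text
time: 12.55
ee_pos: [0.5241, -0.0736, 0.1423]
tcp_rot: [[-0.187, 0.982, 0.001], [0.982, 0.187, -0.0], [-0.0, 0.001, -1.0]]
force: [0.1, 0.1, -0.5]
grip_width: 0.003
finger_force: 0.0
```

Run:
```python
from h import *
s=robot.observe();print(s['time'],s['ee_pos'],s['force'])
b=robot.get_image('scene')
save({'color':cv2.resize(b['color'][130:270,170:350],None,fx=4,fy=4,interpolation=cv2.INTER_CUBIC)},'s4')
for t in ['pod_box','tin_mug','egg_cup','red_tin','yellow_tin','pepper_shaker']:
    r=robot.search_frame(b,t);print(t,r[0]['at'] if r else None)
```

```text
12.55 [ 0.5241 -0.0736  0.1423] [ 0.1033  0.14   -0.5245]
pod_box [0.4883, 0.021, 0.0541]
tin_mug [0.6055, 0.1169, 0.0389]
egg_cup [0.389, 0.0096, 0.0439]
red_tin [0.4468, 0.4004, 0.05]
yellow_tin [0.6318, 0.4455, 0.0525]
pepper_shaker [0.3943, -0.2686, 0.0608]
```

View pics/s4.png

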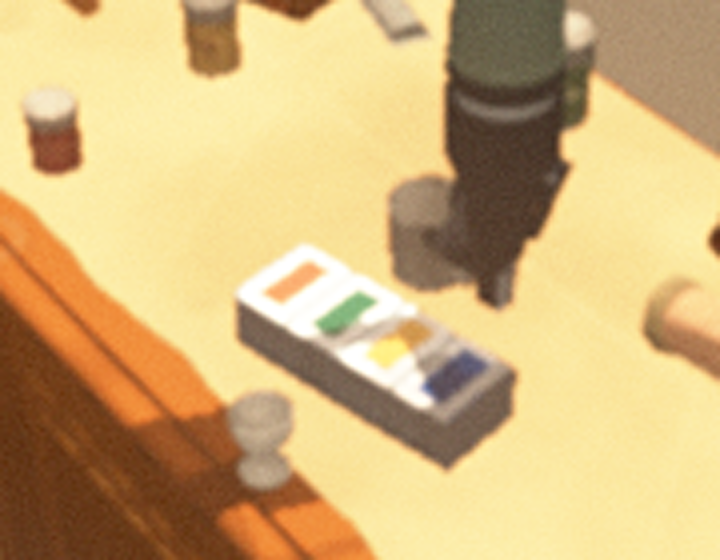

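The picture shows all four lids flat, with inlays from (297,282) to (457,375). The box and crockery are in place and the hand is clear.

```bash
python3 -c "from workcell import robot; print(robot.finish_job())"
```

```text
the job is handed in; nothing more can be done
None
```

All four lids were folded shut flat in order, from lid 1 to lid 4, in one low pass. The box and crockery stayed in place, the hand is clear, and the job is handed in at about 13 s.

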